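# Close up the bread bin

## Robot

A 6-joint arm with a two-finger parallel gripper is mounted at the origin on the work surface. World frame = base frame: x ahead of the robot, y to its left, z up, the work surface at z = 0. Lengths are in mm, angles in degrees, forces in N, time in s.
With the tool pointing down it reaches from about 300 to 1000 mm from the base axis. Payload 5.1 kg.
Tool frame: the origin (TCP) lies on the centre line of the jaws, within the pads' length; the fingertips stand 11 mm ahead of it and the grasp point (between the pads) lies 8 mm behind it; z points along the fingers, y is the line along which they close (so a half turn about z gives the same grasp; the last joint's range is limited). The gripper opens to 95 mm and grips with 3 to 60 N. Pads are 20 mm wide; open, the fingers measure 119 mm over their backs; the gripper's body (75 mm by 180 mm) begins 59 mm behind the grasp point.
Start: joints at [70.096, 7.093, 94.555, -0, 78.352, -4.733], TCP at [170.137, 627.326, 225.656] pointing down, gripper open.
Joint ranges: [-149.61, 149.61], [-58.7, 133.49], [1.44, 155.28], [-77.14, 257.14], [18.33, 153.61], [-166.67, 166.67]. Speed limits (degrees/s): [147.25, 147.25, 180, 180, 180, 180].

## Interface

Orientations are given as [roll, pitch, yaw] about the fixed x, y, z axes, in that order (R = Rz(yaw) Ry(pitch) Rx(roll)).
In Python, from station import env gives the robot as it stands. The module is installed in compiled form; this text tells all that it offers.
- The arm moves only by the tool carry_out, never from a script. Its argument "increments" is a list of rows, each a list of 6 numbers: the shift along the tool's x, y, z scaled (see below), then the turn, a rotation vector about the tool's x, y, z scaled (see below). In form: [[x, y, z, rx, ry, rz], ...]. A call has 1 to 20 rows; each row is the pose to reach, as a shift and turn from the pose commanded when the call began, along the tool's axes at that moment; what a row does not reach only later rows make up. The controller multiplies each number of a shift by 0.3 m and each number of a turn by 0.5 rad. A row lasts 1/12 s, in which the tool goes at most 41.7 mm and 7.16 degrees, less where a joint would pass 70% of its speed; a pose out of reach is approached as far as the arm can. A call with a number of a shift or a turn outside -1 to 1 is refused whole. A call with a gripper value outside its range is refused whole. "jaw" is the opening, from -1 (shut) to 1 (fully open), set as the call begins (left out, the last holds). The fingers move at their own pace and stop on an object; "squeeze" is the grip in N (left out, the last holds). Time passes only in rows, so rows that repeat a pose let the fingers close. It gives the time, the measured TCP pose, the force, the opening and the grip force at its end, in the units of the state.
- env.sense(): the state, without advancing time (a new reading comes with each control period).
- env.grab_frame(name): name is "scene" or "side" or "wrist"; returns a dict with "frame" (420x560x3 uint8, red, green, blue), "mtx" (3x3 intrinsics, pixels), "pose" (4x4, takes a point from camera to world coordinates). Camera axes: x right, y up, looking along -z (the intrinsics and any distortion apply to the point x, -y, -z); pixel columns grow to the right and rows downward; lengths in mm; the calibration is good to about 2 mm. A picture is of the moment at which its call begins. There is no depth.
- env.close_job(): hands the job in; it is judged then, once.
The state is a dict: "time": time; "joint_positions": joint angles; "joint_vel": joint speeds; "tau": joint torques, N m; "tcp_pos": TCP position; "tool_rot": TCP orientation; "wrist_force": force on the tool from outside, world axes, zero at the start; "ft_torque": the same for the moment, N m; "width": opening from 0.0 (shut) to 1.0 (fully open); "finger_force": force on a finger pad.
Only numpy, scipy, OpenCV 4.12 (cv2) and the standard library are available. Lean on these libraries where they do the work, as an engineer would, in place of code of your own. Each camera call takes 0.05 s, during which the arm holds its last target. There are 200 camera calls.

## Task

The butter dish has been left sticking out over the front of the roll-top bread bin. With the fingertips only, gripping and lifting nothing, gently push the dish back along the floor of the bin until the cover can come down clear of it, then push the cover's handle over and down until the cover is fully shut. Leave the jam jar in the bin and the things around it where they stand.

Things in the scene. Friction and masses are not known exactly. Their poses are not given: they have to be found in the camera images.
- bin: Roll-top bread bin, fixed (sizes in mm): 380 wide (y), 296 deep (x), 203 high. Origin on the worktop under the middle of the cover's axis; x to its back, z up. Open front faces -x, to the robot. Steel floor: top 18 above the worktop, x -142 to +128, no lip in front. Between the black 8 mm D-shaped end cheeks it is 364 wide. A fixed curved back leaves room inside to x = +125.
- axis (a point): Point on the cover's pivot axis, middle of the bin, 55 mm above the worktop. The axis runs along the bin's y.
- cover (a joint): Curved steel roll cover on the axis, rad: 0 = fully shut (stop), 1.65 = fully open (stop). A sheet of inner radius 136 mm, outer radius 140 mm; its leading edge lies 14 degrees ahead of (when shut: below) the handle. Stiff: it stays where it is left. Needs about 5 N at the handle when open, under 3 N near shut.
- grip (a point): Middle of the cover's handle: a round dark steel bar (mm) 12 thick, 130 long, along the bin's y, on two 8 mm posts 55 either side of its middle; 168 from the axis, 22 clear of the cover's outer face. At cover angle q it is at x = -168 cos q, z = 55 + 168 sin q in the bin's frame: on top when open, low in front when shut.
- dish: Butter dish, loose, about 0.6 kg: white stoneware box with a fixed wooden lid, in mm 95 (x) by 150 (y), 60 high, plus a wooden knob 26 wide, to 80. Origin at the middle of its underside. Stands on the bin's floor, long side roughly along the bin's y, front hanging over the floor's front edge. If square to the bin, the cover clears it with origin at the bin's x = -80 or further back.
- jar: Closed jam jar, 64 mm across, 85 mm high, on the bin's floor in the back left corner; leave alone. Origin at the middle of its underside.
- mill: Wooden pepper mill, 56 mm across, 178 mm high, on the worktop to the right of the bin (-y); leave alone. Origin at the middle of its underside.
- oil: Green glass bottle with a cork cap, 68 mm across, 210 mm high, on the worktop to the right of the bin; leave alone. Origin at the middle of its underside.
- mug: Blue mug, 82 mm across, 92 mm high, on the worktop to the left of the bin; leave alone. Origin at the middle of its underside.
Things that resemble listed ones, but are neither listed nor needed, are in the scene too. Of the things shaped like the dish, the white one is meant.

How it is judged (in metres and radians):
On the way, in this order (a step that is already met when the one before it is completed fails the run):
1. the dish is pushed in over the bin's floor while the cover is still up (x of dish in the frame of bin above -0.085 m and value of joint cover above 0.9 rad), for 0.2 s.
2. the cover is pushed fully shut (value of joint cover below 0.05 rad), for 0.2 s.
At the end, for the whole second after the job is handed in: The cover is shut (within 0.05 rad of its stop, about 8 mm at the handle) and the butter dish stands level and at rest on the bin's floor behind it, its middle no further forward than the bin's x = -85 mm (value of joint cover below 0.05 rad and x of dish in the frame of bin above -0.085 m and z of dish in the frame of bin between 0.01 and 0.03 m and angle between dish's own z axis and vertical below 0.1 rad and linear speed of dish below 0.02 m/s); the robot touches nothing.
It fails at once if the butter dish is lifted off the bin's floor (by 15 mm) or tipped (z of dish in the frame of bin above 0.033 m or angle between dish's own z axis and vertical above 0.3 rad).
It fails at once if the butter dish is squeezed or rammed (over 35 N), or the cover or its handle is squeezed or forced (over 80 N) (contact force between the fingers and dish above 35 N or contact force between the fingers and bin above 80 N).
It fails at once if the arm or the gripper's body, not the fingers, pushes the bin, its cover or the dish (contact force between the arm and bin above 5 N or contact force between the arm and dish above 5 N).
It fails at once if the jam jar is moved by 30 mm or tipped (distance of jar from where it was at the start of the episode above 0.03 m or angle between jar's own z axis and vertical above 0.3 rad).
It fails at once if a thing beside the bin is moved by 20 mm or tipped (distance of any of mill, oil, mug from where it was at the start of the episode above 0.02 m or angle between any of mill, oil, mug's own z axis and vertical above 0.3 rad).
It also fails if it takes over 61 s, if anything falls off the work surface, if the arm or the gripper's body presses on something with over 40 N, if the wrist force passes 120 N, or if a joint passes its speed limit or range.

## Working session

There is one attempt and no reset: what is moved stays moved. The work goes in short steps, Python scripts to look and compute and a tool call to move; the robot and the scene stay as the last step left them, time stands still between calls to the robot, and variables do not carry over. Pictures are saved under pics/ and viewed, at most 10 in all, crops included, and the job is handed in when it is done.

Besides the shell and the picture viewer there is one more tool, called in YAML: its name, and indented under it one key for each argument. carry_out: Moves the arm, as the interface text tells. Shifts and turns lie within -1 to 1; 1 stands for 0.3 m of shift or 0.5 rad of turn. Its arguments: {"type":"object","properties":{"increments":{"type":"array","items":{"type":"array","items":{"type":"number","minimum":-1,"maximum":1}}},"jaw":{"type":"number"},"squeeze":{"type":"number"}},"required":["increments"]}

```bash
mkdir -p pics; python3 - <<'E'
from station import env
import cv2,numpy as np
s=env.sense();print(s['tcp_pos'],s['tool_rot'],s['time'],s['width'])
for n in("scene","side"):
    f=env.grab_frame(n);cv2.imwrite(f"pics/{n}0.png",cv2.resize(f["frame"][:,:,::-1],(800,600),interpolation=cv2.INTER_CUBIC))
    np.savez(f"{n}0.npz",**f);print(n,f["mtx"].round(1).tolist(),f["pose"].round(3).tolist(),[k for k in f])
E
```

```text
[169.95654749 626.7422691  224.42231904] [-1.79883883e+02 -8.45940019e-03  1.64826525e+02] 0.0 0.9982159260630957
scene [[381.6, 0.0, 288.3], [0.0, 381.6, 208.7], [0.0, 0.0, 1.0]] [[0.492, 0.824, -0.282, 293.492], [-0.87, 0.463, -0.167, -105.62], [-0.007, 0.328, 0.945, 892.586], [0.0, 0.0, 0.0, 1.0]] ['frame', 'mtx', 'pose']
side [[514.5, 0.0, 277.6], [0.0, 514.5, 214.8], [0.0, 0.0, 1.0]] [[-0.382, -0.878, 0.289, 979.776], [0.924, -0.359, 0.129, 214.367], [-0.009, 0.317, 0.948, 1501.062], [0.0, 0.0, 0.0, 1.0]] ['frame', 'mtx', 'pose']
```

View pics/scene0.png

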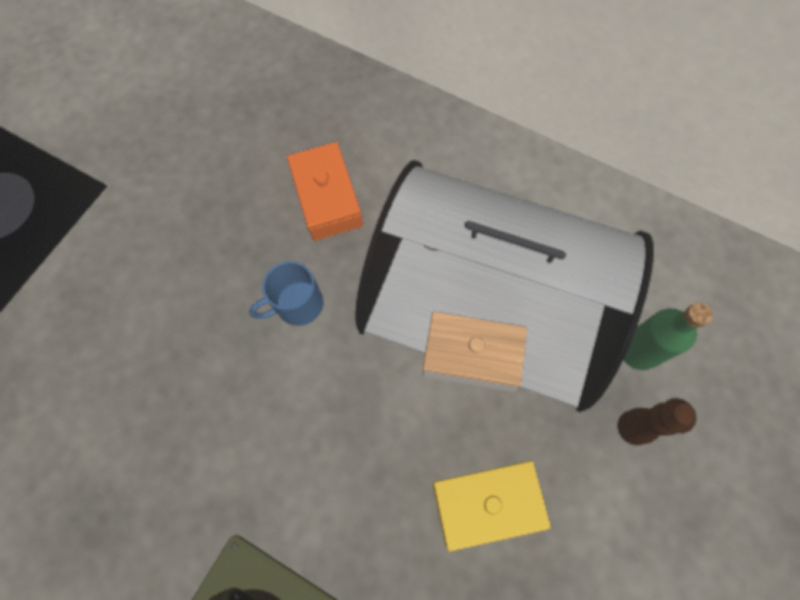

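View pics/side0.png

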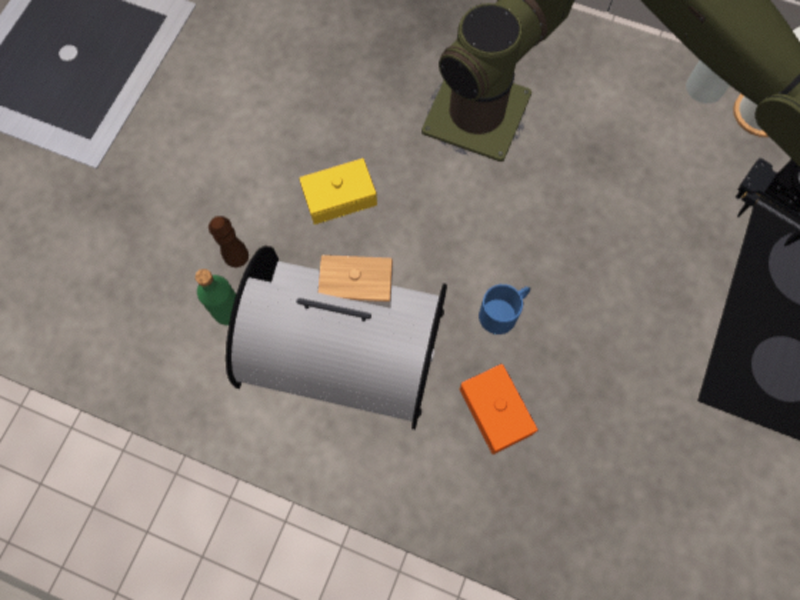

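The scene view shows the dish's wooden lid with corners near (433,313), (526,327), (521,385), (424,371), and the handle from (467,225) to (563,255). The floor's front edge runs from (370,333) to (578,402). The yellow decoy stands in front of the bin. The side view shows the handle from (300,302) to (369,316). I'll enlarge the bin next.

```bash
python3 - <<'E'
import cv2,numpy as np
f=np.load("scene0.npz")["frame"][105:300,240:500,::-1]
cv2.imwrite("pics/c1.png",cv2.resize(f,None,fx=3,fy=3,interpolation=cv2.INTER_CUBIC))
f=np.load("side0.npz")["frame"][165:305,150:320,::-1]
cv2.imwrite("pics/c2.png",cv2.resize(f,None,fx=4,fy=4,interpolation=cv2.INTER_CUBIC))
E
```

```text
(no output)
```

View pics/c1.png

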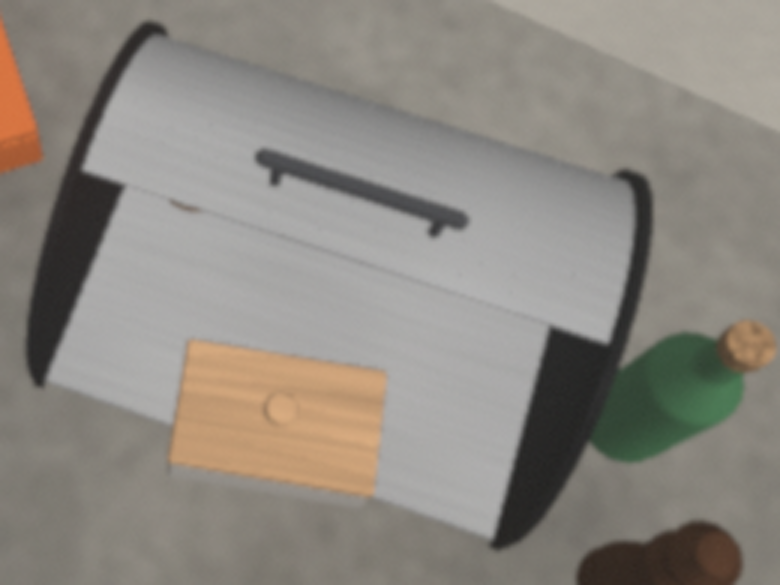

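View pics/c2.png

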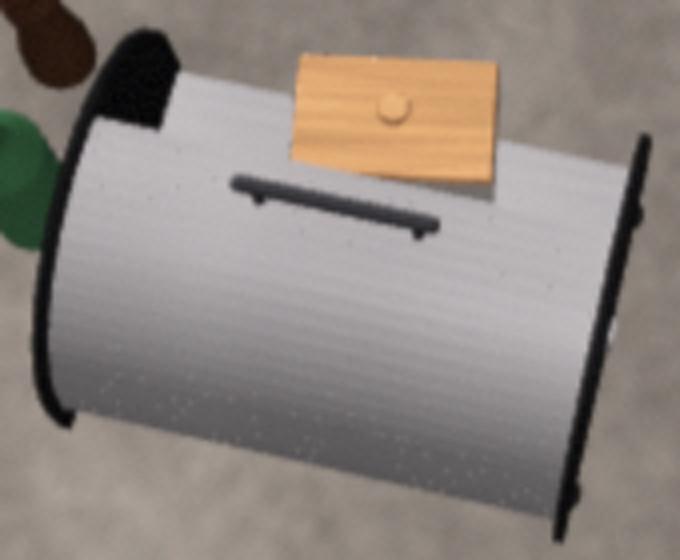

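The crops give clear corners for the lid, the floor's front edge and the cover edge, plus the handle ends. I'll fit the poses from both views.

```bash
cat > fit.py <<'E'
import numpy as np
from scipy.optimize import least_squares
def proj(P,f):
    c=(np.atleast_2d(P)-f["pose"][:3,3])@f["pose"][:3,:3]; c=c*[1,-1,-1]
    u=c@f["mtx"].T; return u[:,:2]/u[:,2:]
def T(p,P):
    x,y,a=p; c,s=np.cos(a),np.sin(a); P=np.atleast_2d(P).astype(float)
    return P@np.array([[c,s,0],[-s,c,0],[0,0,1]])+[x,y,0]
E
python3 - <<'E'
from fit import *
S,D=np.load("scene0.npz"),np.load("side0.npz")
s=lambda L:np.array(L)/3+[240,105]-.33
d=lambda L:np.array(L)/4+[150,165]-.37
def binp(q):
    e=q-np.radians(14)
    h=lambda y:[-168*np.cos(q),y,55+168*np.sin(q)]
    c=lambda y:[-139*np.cos(e),y,55+139*np.sin(e)]
    return [h(65),h(-65),[-142,182,18],[-142,-182,18],c(182),c(-182)]
so=s([(257,157),(467,220),(47,384),(497,538),(83,171),(608,343)])
do=d([(440,226),(232,182),(630,166),(180,70)])
def r(p):
    W=T(p[:3],binp(p[3])); return np.r_[(proj(W,S)-so).ravel(),(proj(W[:4],D)-do).ravel()]
b=least_squares(r,[500,-100,-.2,1.5],x_scale=[100,100,.1,.1]);print("bin",b.x,np.degrees(b.x[2:]),r(b.x).round(1))
L=[(47.5,75,78),(47.5,-75,78),(-47.5,-75,78),(-47.5,75,78),(0,0,98)]
so2=s([(189,340),(387,371),(374,497),(169,464),(281,408)]);do2=d([(493,183),(290,159),(302,54),(498,63),(393,107)])
r2=lambda p:np.r_[(proj(T(p,L),S)-so2).ravel(),(proj(T(p,L),D)-do2).ravel()]
k=least_squares(r2,[450,-100,-.2],x_scale=[100,100,.1]);print("dish",k.x,np.degrees(k.x[2]),r2(k.x).round(1))
a=b.x[2];R=np.array([[np.cos(a),np.sin(a)],[-np.sin(a),np.cos(a)]]);print("dish in bin",R@(k.x[:2]-b.x[:2]),np.degrees(k.x[2]-a))
np.save("bin.npy",b.x)
E
```

```text
bin [ 6.35749058e+02 -6.65084074e+01  1.71993474e-01  1.56315145e+00] [ 9.85450018 89.56198097] [ 2.5  0.4 -2.4 -0.2 -0.3 -0.5 -0.6 -0.1 -0.7 -0.2  0.9 -0.6 -2.3 -1.
  1.6 -0.1  1.1 -0.4 -1.1 -0.1]
dish [ 5.14958476e+02 -8.56023832e+01  3.37116441e-01] 19.315349266451534 [-0.4 -1.   0.4 -0.  -0.1  0.  -0.9 -1.1  0.2  0.1 -0.3 -1.2 -0.6  2.3
 -0.8 -1.4  0.3 -1.3 -0.1 -1. ]
dish in bin [-122.27625556    1.86066094] 9.46084908678415
```

```bash
cat >> fit.py <<'E'
from scipy.spatial.transform import Rotation as Ro
B=np.load("bin.npy")
def inc(bx,by,z,tilt=0,show=True):
    """increments to TCP at bin-frame (bx,by,z), tool x=-bin x, tool y=bin y, z down; tilt: tip swings to +bin x"""
    from station import env
    s=env.sense(); R0=Ro.from_euler('xyz',s['tool_rot'],degrees=True)
    R1=Ro.from_euler('z',np.degrees(B[2]))*Ro.from_euler('y',-tilt,degrees=True)*Ro.from_euler('xyz',[180,0,180],degrees=True)
    p=T(B[:3],[bx,by,z])[0]
    print(np.r_[R0.inv().apply(p-s['tcp_pos'])/300,(R0.inv()*R1).as_rotvec()/.5].round(3).tolist())
def where():
    from station import env
    s=env.sense(); p=np.array(s['tcp_pos']); a=B[2]
    q=T([0,0,-a],p-[B[0],B[1],0])[0]
    print(s['time'],'bin frame',q.round(1),'rot',np.round(s['tool_rot'],1),'F',np.round(s['wrist_force'],1),'J',np.round(s['joint_positions'],1),s['width'])
E
python3 - <<'E'
from fit import *
S=np.load("scene0.npz")
L=[(47.5,75,60),(47.5,-75,60),(-47.5,-75,60),(-47.5,75,60),(0,0,80)]
o=np.array([(435,482),(534,463),(550,529),(449,550),(493,505)])*.7
k=least_squares(lambda p:(proj(T(p,L),S)-o).ravel(),[350,-100,.0],x_scale=[100,100,.1]);print(k.x,k.fun.round(1))
print("yellow corners in bin",T([0,0,-B[2]],T(k.x,L)-[B[0],B[1],0]).round(0).tolist())
where(); inc(-205,2,150); inc(-205,2,225)
E
```

```text
[ 326.15709333 -212.21744223    0.69969831] [-0.8 -0.9  0.3 -1.5  1.2  0.7 -1.2  1.1  0.6  0.3]
yellow corners in bin [[-327.0, -2.0, 60.0], [-251.0, -131.0, 60.0], [-333.0, -179.0, 60.0], [-409.0, -50.0, 60.0], [-330.0, -91.0, 80.0]]
0.1 bin frame [-340.3  762.8  224.5] rot [-179.9   -0.   164.8] F [ 0.3 -0.5 -0.7] J [70.1  7.1 94.6  0.  78.4 -4.7] 0.997083759921963
[-1.481, -2.107, 0.252, -0.002, 0.005, 4.894]
[-1.481, -2.107, 0.002, -0.002, 0.005, 4.894]
```

```bash
sed -i "s/Ro.from_euler('z',np.degrees(B\[2\]))/Ro.from_euler('z',B[2])/" fit.py; python3 -c "
from fit import *
inc(-205,2,150)"
```

```text
[-1.481, -2.107, 0.252, -0.004, -0.001, -0.874]
```

carry_out:
  increments:
    - [-0.05,-0.07,0,0,0,-0.06]
    - [-0.11,-0.15,0,0,0,-0.13]
    - [-0.17,-0.23,0,0,0,-0.2]
    - [-0.23,-0.32,0,0,0,-0.27]
    - [-0.29,-0.4,0,0,0,-0.34]
    - [-0.35,-0.49,0,0,0,-0.42]
    - [-0.41,-0.57,0,0,0,-0.5]
    - [-0.47,-0.66,0,0,0,-0.58]
    - [-0.53,-0.74,0,0,0,-0.66]
    - [-0.59,-0.83,0,0,0,-0.74]
    - [-0.65,-0.91,0,0,0,-0.82]
    - [-0.69,-0.97,0,0,0,-0.87]
    - [-0.71,-1,0,0,0,-0.87]
  jaw: 1

```text
time: 1.18
tcp_pos: [297.5, 279.9, 225.2]
tool_rot: [-180.0, -0.0, -170.3]
wrist_force: [-0.4, 0.1, 0.7]
width: 0.999
finger_force: 0.0
```

```bash
python3 -c "
from fit import *
where();inc(-210,2,150)"
```

```text
1.1833 bin frame [-274.   399.1  225.2] rot [-180.    -0.  -170.3] F [-0.4  0.1  0.7] J [ 35.7 -25.8 123.5  -0.   82.3 -63.9] 0.9989405864601345
[-0.217, -1.323, 0.252, -0.002, -0.0, -0.006]
```

carry_out:
  increments:
    - [-0.01,-0.06,0,0,0,0]
    - [-0.03,-0.14,0,0,0,0]
    - [-0.05,-0.23,0,0,0,0]
    - [-0.07,-0.32,0,0,0,0]
    - [-0.09,-0.42,0,0,0,0]
    - [-0.11,-0.52,0,0,0,0]
    - [-0.13,-0.62,0,0,0,0]
    - [-0.15,-0.72,0,0,0,0]
    - [-0.17,-0.82,0,0,0,0]
    - [-0.19,-0.92,0,0,0,0]
    - [-0.21,-1,0,0,0,0]

```text
time: 2.1
tcp_pos: [410.1, -4.9, 225.3]
tool_rot: [-180.0, -0.0, -170.3]
wrist_force: [-0.0, 0.3, -0.4]
width: 1.002
finger_force: 0.0
```

```bash
python3 -c "
from fit import *
where();inc(-210,2,150);inc(-210,2,50)"
```

```text
2.1 bin frame [-211.8   99.3  225.3] rot [-180.    -0.  -170.3] F [-0.   0.3 -0.4] J [  -8.2  -25.5  123.3   -0.    82.2 -107.9] 1.0019416540208295
[-0.007, -0.324, 0.251, -0.0, -0.001, -0.006]
[-0.007, -0.324, 0.584, -0.0, -0.001, -0.006]
```

carry_out:
  increments:
    - [-0.007,-0.08,0.02,0,0,0]
    - [-0.007,-0.16,0.06,0,0,0]
    - [-0.007,-0.24,0.12,0,0,0]
    - [-0.007,-0.3,0.19,0,0,0]
    - [-0.007,-0.324,0.27,0,0,0]
    - [-0.007,-0.324,0.35,0,0,0]
    - [-0.007,-0.324,0.43,0,0,0]
    - [-0.007,-0.324,0.5,0,0,0]
    - [-0.007,-0.324,0.56,0,0,0]
    - [-0.007,-0.324,0.597,0,0,0]
    - [-0.007,-0.324,0.597,0,0,0]

```text
time: 3.02
tcp_pos: [426.3, -97.6, 43.6]
tool_rot: [179.8, -0.3, -170.3]
wrist_force: [-0.6, 0.5, 0.5]
width: 1.001
finger_force: 0.0
```

```bash
python3 - <<'E'
from fit import *
from station import env
import cv2
where()
f=env.grab_frame("scene")["frame"][105:300,240:500,::-1]
cv2.imwrite("pics/c3.png",cv2.resize(f,None,fx=3,fy=3,interpolation=cv2.INTER_CUBIC))
E
```

```text
3.0167 bin frame [-211.7    5.3   43.6] rot [ 179.8   -0.3 -170.3] F [-0.6  0.5  0.5] J [ -19.9   -9.3  129.5    0.    60.2 -119.7] 1.0012975399100474
```

View pics/c3.png

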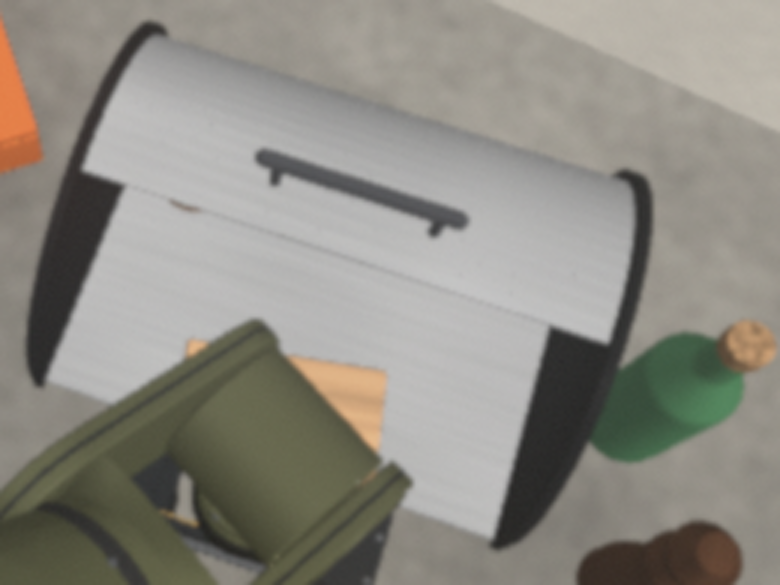

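The dish is still in place with the fingers in front of it. The wrist's leading corner shows at crop (260,320). I'll check its clearance to the cover for the push.

```bash
python3 - <<'E'
from fit import *
S=np.load("scene0.npz")
for z in (120,200,260,320):
    for px in((260,320),(395,470)):
        u=np.array(px)/3+[240,105]; d=S["pose"][:3,:3]@(np.r_[(np.linalg.inv(S["mtx"])@[*u,1])]*[1,-1,-1])
        o=S["pose"][:3,3]; P=o+d*(z-o[2])/d[2]; print(z,px,T([0,0,-B[2]],P-[B[0],B[1],0]).round(0))
inc(-180,2,46,0); inc(-117,2,46,0); inc(-117,2,46,20)
E
```

```text
120 (260, 320) [[-72.  35. 120.]]
120 (395, 470) [[-144.  -84.  120.]]
200 (260, 320) [[-100.   34.  200.]]
200 (395, 470) [[-165.  -73.  200.]]
260 (260, 320) [[-121.   32.  260.]]
260 (395, 470) [[-180.  -65.  260.]]
320 (260, 320) [[-143.   31.  320.]]
320 (395, 470) [[-196.  -57.  320.]]
[-0.102, -0.009, -0.002, 0.003, -0.006, -0.004]
[-0.312, -0.008, -0.003, 0.003, -0.006, -0.004]
[-0.312, -0.008, -0.003, 0.003, -0.704, -0.004]
```

carry_out:
  increments:
    - [0,-0.003,0,0,-0.06,0]
    - [0,-0.008,-0.003,0,-0.14,0]
    - [0,-0.008,-0.003,0,-0.24,0]
    - [0,-0.008,-0.003,0,-0.34,0]
    - [0,-0.008,-0.003,0,-0.44,0]
    - [-0.01,-0.008,-0.003,0,-0.54,0]
    - [-0.02,-0.008,-0.003,0,-0.64,0]
    - [-0.028,-0.008,-0.003,0,-0.7,0]
    - [-0.035,-0.008,-0.003,0,-0.7,0]
    - [-0.042,-0.008,-0.003,0,-0.7,0]
    - [-0.049,-0.008,-0.003,0,-0.7,0]
    - [-0.056,-0.008,-0.003,0,-0.7,0]
    - [-0.063,-0.008,-0.003,0,-0.7,0]
    - [-0.07,-0.008,-0.003,0,-0.7,0]
    - [-0.077,-0.008,-0.003,0,-0.7,0]
    - [-0.084,-0.008,-0.003,0,-0.7,0]
    - [-0.091,-0.008,-0.003,0,-0.7,0]
    - [-0.098,-0.008,-0.003,0,-0.7,0]
    - [-0.105,-0.008,-0.003,0,-0.7,0]
    - [-0.112,-0.008,-0.003,0,-0.7,0]

```text
time: 4.73
tcp_pos: [462.1, -94.8, 47.0]
tool_rot: [180.0, 20.0, -170.2]
wrist_force: [-3.8, 1.3, 0.7]
width: 1.0
finger_force: 1.6
```

```bash
python3 -c "
from fit import *
where();inc(-120,2,46,20)"
```

```text
4.7333 bin frame [-176.     1.8   47. ] rot [ 180.    20.  -170.2] F [-3.8  1.3  0.7] J [ -24.9  -16.4  136.7   16.2   44.2 -134.8] 1.0000090147204406
[-0.174, 0.001, 0.067, -0.0, 0.001, -0.003]
```

carry_out:
  increments:
    - [-0.008,0,0.003,0,0,0]
    - [-0.016,0,0.006,0,0,0]
    - [-0.025,0,0.009,0,0,0]
    - [-0.034,0,0.013,0,0,0]
    - [-0.043,0,0.016,0,0,0]
    - [-0.052,0,0.02,0,0,0]
    - [-0.061,0,0.023,0,0,0]
    - [-0.07,0,0.026,0,0,0]
    - [-0.079,0,0.03,0,0,0]
    - [-0.088,0,0.033,0,0,0]
    - [-0.097,0,0.037,0,0,0]
    - [-0.106,0,0.04,0,0,0]
    - [-0.115,0,0.044,0,0,0]
    - [-0.124,0,0.047,0,0,0]
    - [-0.133,0,0.05,0,0,0]
    - [-0.142,0,0.054,0,0,0]
    - [-0.15,0,0.057,0,0,0]
    - [-0.158,0,0.06,0,0,0]
    - [-0.166,0,0.064,0,0,0]
    - [-0.17,0,0.065,0,0,0]

```text
time: 6.4
tcp_pos: [516.6, -85.9, 47.0]
tool_rot: [-180.0, 20.1, -170.2]
wrist_force: [-5.3, -1.7, 2.7]
width: 0.999
finger_force: 2.7
```

```bash
python3 - <<'E'
from fit import *
from station import env
import cv2
where(); inc(-210,2,55,20); inc(-215,2,250,0)
f=env.grab_frame("side");np.savez("side1.npz",**f)
cv2.imwrite("pics/c4.png",cv2.resize(f["frame"][130:305,150:350,::-1],None,fx=3,fy=3,interpolation=cv2.INTER_CUBIC))
E
```

```text
6.4 bin frame [-120.7    1.3   47. ] rot [-180.    20.1 -170.2] F [-5.3 -1.7  2.7] J [ -20.7   -8.7  130.5   15.2   41.7 -130.4] 0.9994824048403369
[0.27, 0.002, -0.127, -0.002, 0.003, -0.003]
[0.063, 0.002, -0.743, -0.001, 0.701, -0.003]
```

View pics/c4.png

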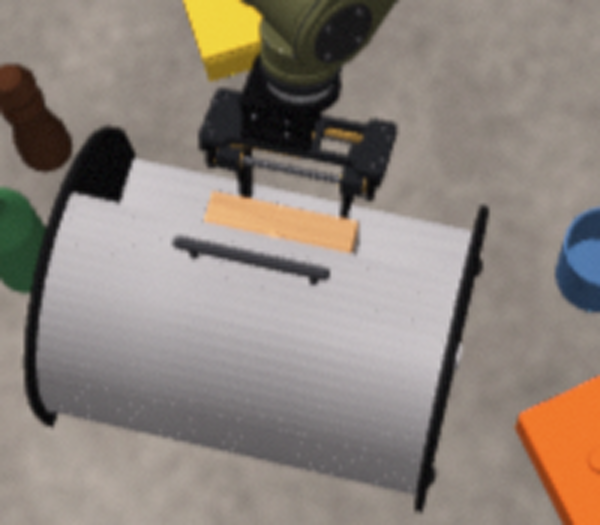

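The dish is now square to the bin, with its lid front edge from (208,193) to (358,222) and the fingers just in front of it. I'll back off, rise and close the jaws.

carry_out:
  increments:
    - [0.03,0,-0.012,0,0,0]
    - [0.08,0,-0.035,0,0,0]
    - [0.15,0,-0.07,0,0,0]
    - [0.22,0,-0.1,0,0,0]
    - [0.26,0,-0.13,0,0,0]
    - [0.25,0,-0.2,0,0.06,0]
    - [0.23,0,-0.28,0,0.15,0]
    - [0.2,0,-0.37,0,0.25,0]
    - [0.17,0,-0.46,0,0.36,0]
    - [0.14,0,-0.55,0,0.47,0]
    - [0.11,0,-0.63,0,0.58,0]
    - [0.08,0,-0.71,0,0.67,0]
    - [0.065,0,-0.75,0,0.7,0]
    - [0.063,0,-0.77,0,0.7,0]

```text
time: 7.62
tcp_pos: [422.4, -102.4, 260.7]
tool_rot: [-179.9, 0.4, -170.2]
wrist_force: [0.5, 0.3, 0.3]
width: 1.001
finger_force: 0.0
```

carry_out:
  increments:
    - [0,0,-0.02,0,0,0]
    - [0,0,-0.04,0,0,0]
    - [0,0,-0.06,0,0,0]
    - [0,0,-0.06,0,0,0]
  jaw: -1
  squeeze: 10

```text
time: 7.95
tcp_pos: [420.4, -102.4, 275.7]
tool_rot: [-180.0, 0.1, -170.3]
wrist_force: [-0.5, -0.5, -0.0]
width: 0.777
finger_force: 0.0
```

```bash
python3 - <<'E'
from fit import *
where(); inc(25,0,275,0); inc(25,0,218,0)
from station import env
import cv2
f=env.grab_frame("side");np.savez("side2.npz",**f)
cv2.imwrite("pics/c5.png",cv2.resize(f["frame"][130:305,150:350,::-1],None,fx=3,fy=3,interpolation=cv2.INTER_CUBIC))
E
```

```text
7.95 bin frame [-218.4    1.5  275.7] rot [-1.800e+02  1.000e-01 -1.703e+02] F [-0.5 -0.5 -0. ] J [ -20.8  -23.5  117.1    0.    86.3 -120.5] 0.7771373659575606
[-0.811, -0.003, 0.003, -0.001, 0.002, -0.004]
[-0.811, -0.003, 0.193, -0.001, 0.002, -0.004]
```

View pics/c5.png

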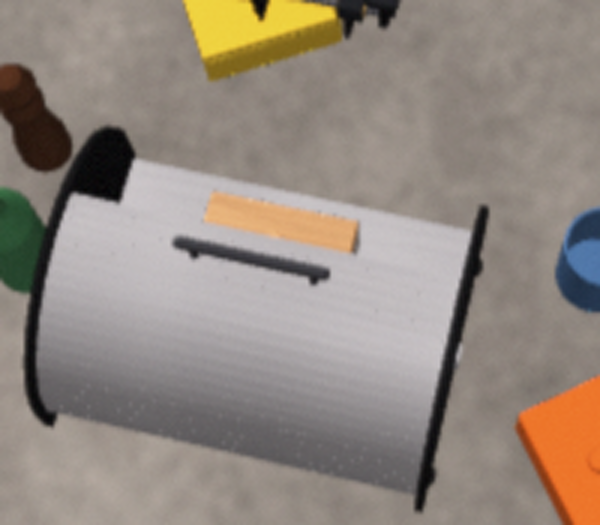

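The dish stayed put, with its lid front edge from (208,193) to (358,222). I'll move over and behind the handle.

carry_out:
  increments:
    - [-0.03,0,0,0,0,0]
    - [-0.09,0,0,0,0,0]
    - [-0.17,0,0,0,0,0]
    - [-0.26,0,0,0,0,0]
    - [-0.35,0,0,0,0,0]
    - [-0.44,0,0,0,0,0]
    - [-0.53,0,0,0,0,0]
    - [-0.62,0,0,0,0,0]
    - [-0.7,0,0,0,0,0]
    - [-0.76,0,0,0,0,0]
    - [-0.8,0,0,0,0,0]
    - [-0.815,0,0,0,0,0]
    - [-0.815,0,0.03,0,0,0]
    - [-0.815,0,0.06,0,0,0]
    - [-0.815,0,0.09,0,0,0]
    - [-0.815,0,0.12,0,0,0]
    - [-0.815,0,0.15,0,0,0]
    - [-0.815,0,0.175,0,0,0]
    - [-0.815,0,0.19,0,0,0]
    - [-0.815,0,0.193,0,0,0]

```text
time: 9.67
tcp_pos: [660.6, -60.8, 215.7]
tool_rot: [180.0, -0.1, -170.3]
wrist_force: [0.6, -0.3, 0.1]
width: 0.003
finger_force: 0.0
```

```bash
python3 - <<'E'
from fit import *
S=np.load("side2.npz")
for px in((208,193),(358,222)):
    u=np.array(px)/3+[150,130]-.33; d=S["pose"][:3,:3]@((np.linalg.inv(S["mtx"])@[*u,1])*[1,-1,-1])
    o=S["pose"][:3,3]; P=o+d*(78-o[2])/d[2]; print("lid front",T([0,0,-B[2]],P-[B[0],B[1],0]).round(0))
where()
# bar path: TCP for finger behind the bar
for q in (89,80,70,60,50,45): 
    q=np.radians(q); print(round(np.degrees(q)),-168*np.cos(q),55+168*np.sin(q))
E
```

```text
lid front [[-100.  -82.   78.]]
lid front [[-102.   70.   78.]]
9.6667 bin frame [ 25.5   1.4 215.7] rot [ 1.800e+02 -1.000e-01 -1.703e+02] F [ 0.6 -0.3  0.1] J [  -9.9    9.2   93.2    0.    77.7 -109.6] 0.002898564742655543
89 -2.9320042814636444 222.97441278627375
80 -29.17289384804431 220.44770250605094
70 -57.45938407871236 212.8683602920326
60 -84.00000000000001 200.4922678357857
50 -107.98831842733861 183.6954664439883
45 -118.79393923933999 173.79393923933998
```

carry_out:
  increments:
    - [0.01,0,0,0,0,0]
    - [0.02,0,0,0,0,0]
    - [0.03,0,0,0,0,0]
    - [0.04,0,0,0,0,0]
    - [0.05,0,0,0,0,0]
    - [0.065,0,0,0,0,0]
    - [0.08,0,0,0,0,0]
    - [0.095,0,0.001,0,0,0]
    - [0.112,0,0.001,0,0,0]
    - [0.13,0,0.002,0,0,0]
    - [0.148,0,0.002,0,0,0]
    - [0.166,0,0.003,0,0,0]
    - [0.184,0,0.003,0,0,0]
    - [0.202,0,0.004,0,0,0]
    - [0.22,0,0.005,0,0,0]
    - [0.237,0,0.009,0,0,0]
    - [0.254,0,0.014,0,0,0]
    - [0.27,0,0.02,0,0,0]
    - [0.286,0,0.025,0,0,0]
    - [0.3,0,0.029,0,0,0]

```text
time: 11.33
tcp_pos: [572.1, -75.9, 207.6]
tool_rot: [180.0, 0.0, -170.3]
wrist_force: [6.4, 0.7, -5.0]
width: 0.004
finger_force: 3.3
```

```bash
python3 - <<'E'
from fit import *
where(); inc(-92,1,191,0); inc(-103,1,182)
E
```

```text
11.3333 bin frame [-64.3   1.7 207.6] rot [ 180.     0.  -170.3] F [ 6.4  0.7 -5. ] J [ -12.9   -1.4  105.1    0.    76.3 -112.7] 0.003694748830964177
[0.092, -0.002, 0.055, 0.001, 0.0, -0.004]
[0.129, -0.002, 0.085, 0.001, 0.0, -0.004]
```

carry_out:
  increments:
    - [0.014,0,0.007,0,0,0]
    - [0.028,0,0.015,0,0,0]
    - [0.042,0,0.023,0,0,0]
    - [0.056,0,0.031,0,0,0]
    - [0.07,0,0.04,0,0,0]
    - [0.083,0,0.049,0,0,0]
    - [0.096,0,0.058,0,0,0]
    - [0.108,0,0.067,0,0,0]
    - [0.119,0,0.076,0,0,0]
    - [0.129,0,0.085,0,0,0]
    - [0.129,0,0.085,0,0,0]

```text
time: 12.25
tcp_pos: [534.7, -82.0, 181.5]
tool_rot: [179.9, 0.2, -170.3]
wrist_force: [9.4, 2.3, -7.7]
width: 0.002
finger_force: 5.0
```

```bash
python3 - <<'E'
from fit import *
where()
from station import env
import cv2
f=env.grab_frame("side");np.savez("side3.npz",**f)
cv2.imwrite("pics/c6.png",cv2.resize(f["frame"][130:305,150:350,::-1],None,fx=3,fy=3,interpolation=cv2.INTER_CUBIC))
E
```

```text
12.25 bin frame [-102.2    2.   181.5] rot [ 179.9    0.2 -170.3] F [ 9.4  2.3 -7.7] J [-1.450e+01 -5.000e+00  1.112e+02  1.000e-01  7.370e+01 -1.142e+02] 0.002456435141160685
```

View pics/c6.png

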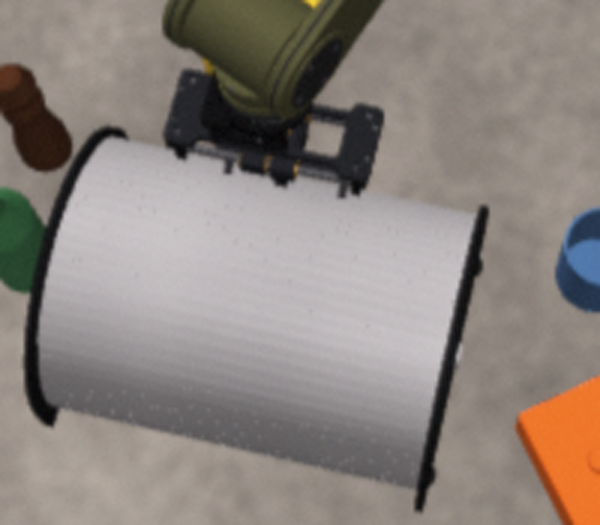

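```bash
python3 - <<'E'
from fit import *
inc(-100,1,232,0);inc(-123,1,232,15);inc(-123,1,205,15)
E
```

```text
[-0.008, -0.003, -0.167, 0.002, 0.005, -0.004]
[0.069, -0.003, -0.168, 0.002, -0.518, -0.004]
[0.069, -0.003, -0.078, 0.002, -0.518, -0.004]
```

carry_out:
  increments:
    - [-0.012,0,0,0,0,0]
    - [-0.014,0,-0.03,0,0,0]
    - [-0.014,0,-0.08,0,0,0]
    - [-0.012,0,-0.13,0,0,0]
    - [-0.008,0,-0.16,0,0,0]
    - [0,0,-0.18,0,-0.06,0]
    - [0.015,0,-0.18,0,-0.15,0]
    - [0.03,0,-0.18,0,-0.25,0]
    - [0.045,0,-0.18,0,-0.36,0]
    - [0.06,0,-0.18,0,-0.46,0]
    - [0.069,0,-0.17,0,-0.52,0]
    - [0.069,0,-0.14,0,-0.52,0]
    - [0.069,0,-0.11,0,-0.52,0]
    - [0.069,0,-0.085,0,-0.52,0]
    - [0.069,0,-0.078,0,-0.52,0]

```text
time: 13.55
tcp_pos: [513.3, -85.8, 204.0]
tool_rot: [179.9, 14.7, -170.3]
wrist_force: [0.3, 0.4, 0.1]
width: 0.003
finger_force: 0.0
```

```bash
python3 - <<'E'
from fit import *
where()
for q in (40,30,20,10,0): 
    q=np.radians(q); print(round(np.degrees(q)),end=' ');inc(-168*np.cos(q)-4.4,1,71.4+168*np.sin(q),15)
E
```

```text
13.55 bin frame [-123.9    2.   204. ] rot [ 179.9   14.7 -170.3] F [0.3 0.4 0.1] J [ -19.3  -17.7  120.6    7.9   64.5 -121.7] 0.0028027568579874103
40 [0.05, -0.003, 0.072, 0.003, -0.011, -0.004]
30 [0.125, -0.004, 0.135, 0.003, -0.011, -0.004]
20 [0.187, -0.004, 0.21, 0.003, -0.011, -0.004]
10 [0.235, -0.004, 0.295, 0.003, -0.011, -0.004]
0 [0.268, -0.004, 0.387, 0.003, -0.011, -0.004]
```

carry_out:
  increments:
    - [0.004,0,0.016,0,0,0]
    - [0.007,0,0.03,0,0,0]
    - [0.01,0,0.044,0,0,0]
    - [0.019,0,0.05,0,0,0]
    - [0.03,0,0.058,0,0,0]
    - [0.04,0,0.065,0,0,0]
    - [0.05,0,0.073,0,0,0]
    - [0.063,0,0.082,0,0,0]
    - [0.076,0,0.092,0,0,0]
    - [0.088,0,0.102,0,0,0]
    - [0.1,0,0.113,0,0,0]
    - [0.113,0,0.124,0,0,0]
    - [0.125,0,0.135,0,0,0]
    - [0.136,0,0.147,0,0,0]
    - [0.147,0,0.16,0,0,0]
    - [0.157,0,0.172,0,0,0]
    - [0.167,0,0.185,0,0,0]
    - [0.177,0,0.198,0,0,0]
    - [0.187,0,0.21,0,0,0]

```text
time: 15.13
tcp_pos: [475.2, -92.9, 130.5]
tool_rot: [-180.0, 14.7, -170.2]
wrist_force: [-5.4, 0.3, 4.2]
width: 0.005
finger_force: 2.5
```

```bash
python3 - <<'E'
from fit import *
where()
for q in (15,10,5,0): 
    q=np.radians(q); print(round(np.degrees(q)),end=' ');inc(-168*np.cos(q)-4.4,1,71.4+168*np.sin(q),15)
inc(-172.4,1,66,15)
E
```

```text
15.1333 bin frame [-162.7    1.4  130.5] rot [-180.    14.7 -170.2] F [-5.4  0.3  4.2] J [ -21.9  -19.   128.9    9.    57.8 -125.7] 0.005122454128996774
15 [0.026, -0.001, 0.047, -0.001, -0.01, -0.002]
10 [0.048, -0.001, 0.091, -0.001, -0.01, -0.002]
5 [0.067, -0.001, 0.136, -0.001, -0.01, -0.002]
0 [0.081, -0.001, 0.182, -0.001, -0.01, -0.002]
[0.086, -0.001, 0.2, -0.001, -0.01, -0.002]
```

carry_out:
  increments:
    - [0.008,0,0.014,0,0,0]
    - [0.016,0,0.03,0,0,0]
    - [0.026,0,0.047,0,0,0]
    - [0.034,0,0.062,0,0,0]
    - [0.041,0,0.077,0,0,0]
    - [0.048,0,0.091,0,0,0]
    - [0.055,0,0.106,0,0,0]
    - [0.061,0,0.121,0,0,0]
    - [0.067,0,0.136,0,0,0]
    - [0.071,0,0.148,0,0,0]
    - [0.075,0,0.16,0,0,0]
    - [0.078,0,0.17,0,0,0]
    - [0.08,0,0.177,0,0,0]
    - [0.081,0,0.182,0,0,0]
    - [0.081,0,0.182,0,0,0]

```text
time: 16.38
tcp_pos: [467.4, -94.1, 72.1]
tool_rot: [180.0, 14.9, -170.3]
wrist_force: [-1.2, -0.8, 0.6]
width: 0.004
finger_force: 0.2
```

```bash
python3 -c "
from fit import *
where()"
```

```text
16.3833 bin frame [-170.6    1.6   72.1] rot [ 180.    14.9 -170.3] F [-1.2 -0.8  0.6] J [ -22.5  -15.5  132.4   10.2   50.9 -127.9] 0.004161685484716518
```

carry_out:
  increments:
    - [0.001,0,0.003,0,0,0]
    - [0.002,0,0.006,0,0,0]
    - [0.003,0,0.01,0,0,0]
    - [0.003,0,0.013,0,0,0]
    - [0.003,0,0.013,0,0,0]

```text
time: 16.8
tcp_pos: [468.0, -94.2, 71.5]
tool_rot: [180.0, 14.8, -170.2]
wrist_force: [-19.0, 2.9, 25.7]
width: 0.005
finger_force: 14.4
```

```bash
python3 -c "
from fit import *
where()"
```

```text
16.8 bin frame [-170.     1.4   71.5] rot [ 180.    14.8 -170.2] F [-19.    2.9  25.7] J [ -22.5  -15.3  132.3   10.2   50.8 -128. ] 0.005113414073530451
```

The handle is hard against its stop: about 32 N, with no further travel. I'll retract and check.

carry_out:
  increments:
    - [0,0,-0.01,0,0,0]
    - [0.01,0,-0.04,0,0,0]
    - [0.03,0,-0.1,0,0,0]
    - [0.07,0,-0.18,0,0,0]
    - [0.12,0,-0.27,0,0,0]
    - [0.17,0,-0.36,0,0,0]
    - [0.2,0,-0.43,0,0,0]
    - [0.22,0,-0.48,0,0,0]
    - [0.22,0,-0.5,0,0,0]
    - [0.22,0,-0.5,0,0,0]

```text
time: 17.63
tcp_pos: [367.5, -112.2, 198.2]
tool_rot: [-179.8, 15.1, -170.3]
wrist_force: [0.7, 0.2, -0.3]
width: 0.003
finger_force: 0.0
```

```bash
python3 - <<'E'
from fit import *
where()
from station import env
import cv2
f=env.grab_frame("side");np.savez("side4.npz",**f)
for q in(0,.05,.1):
  print(q,((proj(T(B[:3],[[-168*np.cos(q),y,55+168*np.sin(q)] for y in(62,-62)]),f)-[150,110]+.33)*3).round(0).tolist())
cv2.imwrite("pics/c7.png",cv2.resize(f["frame"][110:305,150:350,::-1],None,fx=3,fy=3,interpolation=cv2.INTER_CUBIC))
E
```

```text
17.6333 bin frame [-272.1    0.9  198.2] rot [-179.8   15.1 -170.3] F [ 0.7  0.2 -0.3] J [ -32.4  -40.   135.4   10.4   73.4 -134.1] 0.0028169522134998473
0 [[366.0, 228.0], [246.0, 204.0]]
0.05 [[366.0, 225.0], [246.0, 201.0]]
0.1 [[365.0, 223.0], [245.0, 198.0]]
```

View pics/c7.png

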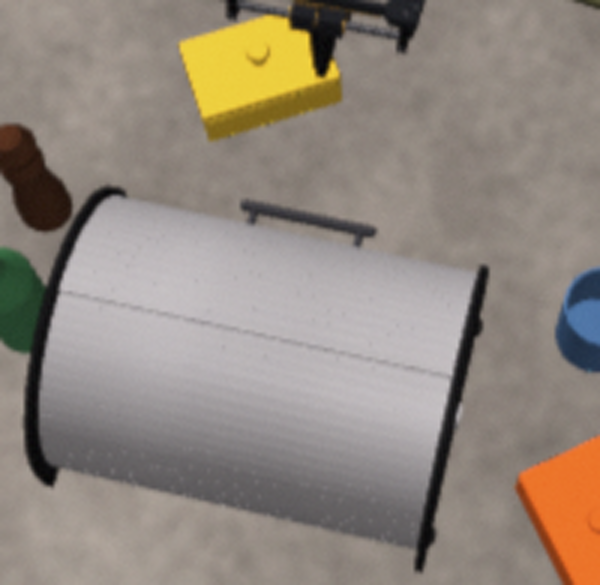

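The handle shows at (243,205) to (374,231), which matches a fully shut cover. The fingers are clear of everything, so I'm handing the job in.

```bash
python3 -c "
from station import env
print(env.close_job())"
```

```text
the job is handed in; nothing more can be done
None
```

The dish is pushed back square to about x = -55 mm in the bin, the cover is shut against its stop with the arm clear, and the job is handed in; no verdict was returned.

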